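# Slide the seal tray out over the shelf edge, ready to be picked up

## Task

The thin steel tray with the three seals lies flat on the elm shelf, so nobody can get their fingers under it. With your fingertips slide it towards the front edge of the shelf (the long edge nearest the robot) until its front side sticks out 30 mm beyond the edge, square with the edge, then move clear. Only slide the tray, do not lift or tip it; keep off the seals, which must stay standing on it, and leave everything else on the shelf where it is.

Things in the scene. Friction and masses are not known exactly. Their poses are not given: they have to be found in the camera images.
- shelf: Fixed low desk shelf of lacquered elm: a flat board 320 mm deep (x), 760 mm wide (y), 22 mm thick, on short legs, its top 100 mm above the table. It stands at a different place and angle each time. Origin at table level under its middle; x points from its front edge to its back (away from the robot), y to its left, z up.
- shelf_edge (a point): Middle of the shelf's front edge, on its top surface: the long straight edge nearest the robot. Axes as the shelf's: x points from this edge straight back across the shelf, y along the edge to the left, z up.
- tray: Thin stainless steel tray, 130 mm front to back (x), 200 mm wide (y), rounded corners, 0.26 kg, with a rolled rim 6 mm wide, 8 mm high. Loose and flat on the shelf, up to 0.22 rad askew; slides under a few newtons. Origin: centre of its underside; x to its back rim, y to its left, z up. Behind its back rim the shelf is bare for at least 50 mm, up to the low brush rest.
- tray_front_left (a point): Left end of the tray's front side (where the outer lines of the front and left sides meet), at the level of its underside: 65 mm in front of and 100 mm to the left of the tray's origin.
- tray_front_right (a point): Right end of the tray's front side, as above: 65 mm in front of and 100 mm to the right of the tray's origin.
- seal_square_centre (a point): Centre of the square green soapstone seal, 26 x 26 mm, 48 mm high, standing loose on the tray floor. The three seals stand in a row across the tray, in any order, at least 45 mm in from the outside of its back rim. z is its upright axis.
- seal_round_centre (a point): Centre of the round soapstone seal, 28 mm in diameter, 48 mm high, standing loose on the tray floor. z is its upright axis.
- seal_roof_centre (a point): Centre (half-way up) of the grey oblong soapstone seal with a roof-shaped top, 24 x 36 mm, 44 mm high, standing loose on the tray floor. z is its upright axis.
- seal_square: The square green seal, origin at the centre of its underside.
- seal_round: The round seal, origin at the centre of its underside.
- seal_roof: The grey oblong seal, origin at the centre of its underside.
- jar: White ceramic seal-paste jar, 84 mm in diameter, 69 mm high over its knob when shut, loose on the shelf to one side of the tray. Origin at the centre of its underside. Bystander.
- jar_lid_knob (a point): Middle of the knob on the jar's hinged lid, which may stand shut or open (up to about 130 mm above the shelf). Bystander.
- inkstone: Round lidded slate inkstone, 88 mm in diameter, 29 mm high, beside the tray. Origin at the centre of its underside. Bystander.
- brush_rest: Bamboo brush rest with five peaks, 120 mm long (its y), 22 mm deep, 29 mm high, lying behind the tray along the back of the shelf. Origin at the centre of its underside. Bystander.
- clamp: Small aluminium screw clamp gripping a walnut seal block, about 124 x 52 mm, 49 mm high, beside the tray. Origin at the centre of its base plate's underside. Bystander.
- seal_box: Dark wooden lidded seal box, 82 x 112 mm, 54 mm high, on the shelf to one side of the tray. Origin at the centre of its underside. Bystander.
- dropper: Small round ceramic water dropper, 52 mm in diameter, 33 mm high, near the back of the shelf to the left of the brush rest. Origin at the centre of its underside. Bystander.
Not all that is in view belongs to the job. Several things have the shape of the tray; the one meant has the colours described above.

How it is judged:
By the outcome, as a careful person would: the job done as asked, in the order asked, and still so for the second after the job is handed in, with the robot touching nothing.
It also fails if it takes over 43 s, if anything falls off the work surface, if the arm or the gripper's body presses on something with over 40 N, if the wrist force passes 120 N, or if a joint passes its speed limit or range.

## Robot

A 7-joint arm with a two-finger parallel gripper is mounted at the origin on the work surface. World frame = base frame: x ahead of the robot, y to its left, z up, the work surface at z = 0. Lengths are in m, angles in degrees, forces in N, time in s.
With the tool pointing down it reaches from about 0.35 to 0.9 m from the base axis. Payload 19.9 kg.
Tool frame: the origin (TCP) lies on the mounting face of the last link; the fingertips stand 173 mm ahead of it and the grasp point (between the pads) lies 155 mm ahead of it; y points along the fingers, x is the direction in which the jaws open and shut, and the axes are right-handed (so a half turn about y gives the same grasp; the last joint's range is limited). The gripper opens to 85 mm and grips with 20 to 120 N. Pads are 22 mm wide; open, the fingers measure 114 mm over their backs; the gripper's body (76 mm by 85 mm) begins 54 mm behind the grasp point. The pads swing forward as they close: fully open they stand 13 mm farther back than shut.
Start: joints at [-67.294, 23.915, -0.59, 92.452, 0.269, 63.638, -3.037], TCP at [0.265, 0.566, 0.405] pointing down, gripper open.
Joint ranges: [-161.28, 161.28], [-22.2, 115.67], [-73.04, 71.86], [3.21, 147.25], [-68.34, 248.33], [10.77, 114.83], [-161.83, 161.83]. Speed limits (degrees/s): [108.29, 108.29, 136.94, 136.94, 172.46, 172.46, 172.46].

## Interface

Orientations are given as [roll, pitch, yaw] about the fixed x, y, z axes, in that order (R = Rz(yaw) Ry(pitch) Rx(roll)).
In Python, from workcell import robot, eyes, ticket gives the robot as it stands.
- The arm moves only by the tool carry_out, never from a script. Its argument "targets" is text: rows parted by semicolons, each of 7 numbers parted by spaces: the turn, a rotation vector about the tool's x, y, z in degrees, then the shift along the tool's x, y, z in cm, then the opening, from -1 (shut) to 1 (fully open). In form: wx wy wz x y z hand; .... A call has 1 to 20 rows; each row shifts and turns the pose as measured when the row begins, along the tool's axes as they then stand; what a row does not reach is not made up. A row lasts 1/12 s, in which the tool goes at most 41.7 mm and 7.16 degrees, less where a joint would pass 70% of its speed; a pose out of reach is approached as far as the arm can. A call is refused whole if a number of a shift passes 4.17 or a number of a turn 7.16, either way. A call with a gripper value outside its range is refused whole. The fingers move at their own pace and stop on an object; "squeeze" is the grip in N (left out, the last holds). Time passes only in rows, so rows that do not move let the fingers close. It gives the time, the measured TCP pose, the force and the opening at its end, in the units of the state.
- robot.observe(): the state, without advancing time (a new reading comes with each control period).
- eyes.read_camera(name): name is "scene" or "top"; returns the picture (480x640x3 uint8, blue, green, red); there is no depth.
- eyes.camera_params(name): a dict with "fx", "fy", "cx", "cy" (pixels), "extrinsics" (4x4, takes a point from camera to world coordinates). Camera axes: x right, y down, z forward; pixel columns grow to the right and rows downward; lengths in m; the calibration is good to about 2 mm. A picture is of the moment at which its call begins. camera_params takes no time and is no camera call.
- ticket.close_job(): hands the job in, once; it reports no verdict.
The state is a dict: "clock": time; "joint_pos": joint angles; "qvel": joint speeds; "tau": joint torques, N m; "tcp_pos": TCP position; "tool_rot": TCP orientation; "force": force on the tool from outside, world axes, zero at the start; "torque": the same for the moment, N m; "opening": finger opening in m.
Only numpy, scipy, OpenCV 4.12 (cv2) and the standard library are available. Lean on these libraries where they do the work, as an engineer would, in place of code of your own. Each camera call takes 0.05 s, during which the arm holds its last target.

## Working session

There is one attempt and no reset: what is moved stays moved. The work goes in short steps, Python scripts to look and compute and a tool call to move; the robot and the scene stay as the last step left them, time stands still between calls to the robot, and variables do not carry over. Pictures are saved under pics/ and viewed, and the job is handed in when it is done.

Besides the shell and the picture viewer there is one more tool, called after "Call:" as a command line: name --argument value ..., lists and objects as JSON in quotes. carry_out: Moves the arm, as the interface text tells. Its arguments: {"type":"object","properties":{"targets":{"type":"string"},"squeeze":{"type":"number"}},"required":["targets"]}

```bash
ls; mkdir -p pics; python3 - <<'E'
from workcell import robot, eyes, ticket
import cv2,json
for n in("scene","top"):
    im=eyes.read_camera(n); cv2.imwrite(f"pics/{n}0.png",im)
    p=eyes.camera_params(n); print(n,{k:(v if not hasattr(v,'tolist') else v.tolist()) for k,v in p.items()})
print(robot.observe())
E
```

```text
pics
scene {'fx': 559.5335299097952, 'fy': 559.5335299097952, 'cx': 312.8846675487381, 'cy': 233.68551035903585, 'extrinsics': [[0.570394298486587, 0.5817439677334078, -0.5798485149241879, 1.149165751784473], [0.821222150173971, -0.3904741372212937, 0.4160818768282581, -0.44017324131382535], [0.015637273343963094, -0.7135151744476622, -0.7004652536102615, 0.8869909056534241], [0.0, 0.0, 0.0, 1.0]]}
top {'fx': 514.6976523163291, 'fy': 514.6976523163291, 'cx': 328.1308463712579, 'cy': 238.77007483494774, 'extrinsics': [[-0.0062809356400000925, -0.9995320750962117, 0.029936277346174267, 0.44681934199834217], [-0.9998011762901186, 0.005710427977763136, -0.019104944417766997, 0.04040309925859417], [0.018925055782780774, -0.030050322230746038, -0.9993692112515009, 1.1441952587906714], [0.0, 0.0, 0.0, 1.0]]}
{'clock': 0.1, 'joint_pos': array([-67.29486509,  23.94297704,  -0.59146537,  92.48100645,
         0.26845549,  63.6397492 ,  -3.03628982]), 'qvel': array([-0.0323581 , -0.03562908,  0.04544221, -0.13893071, -0.10818065,
       -0.06021303, -0.03505544]), 'tau': array([ 2.64491544e-03, -8.65837455e+01,  6.81104008e-01, -4.35640633e+01,
        1.91693846e-02,  4.96854904e-03, -5.97676575e-06]), 'tcp_pos': array([0.26488718, 0.56595545, 0.40414836]), 'tool_rot': array([-9.00036843e+01,  6.22427698e-02,  6.49186062e+01]), 'force': array([-0.21623702,  0.26357393,  0.99379152]), 'torque': array([-0.04668984, -0.0010004 , -0.03058459]), 'opening': 0.0851598661204305}
```

View pics/scene0.png

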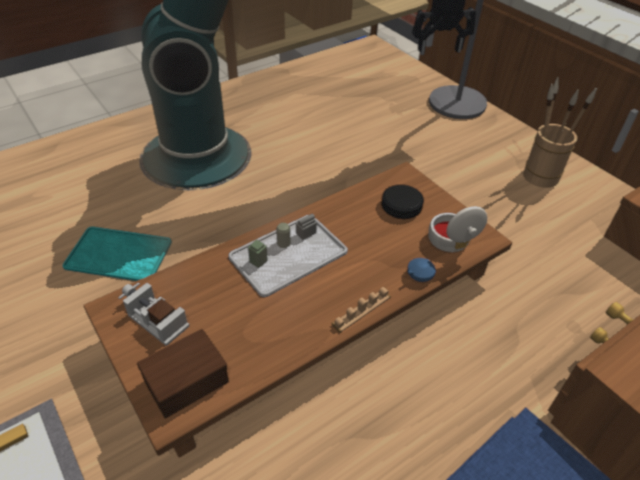

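View pics/top0.png

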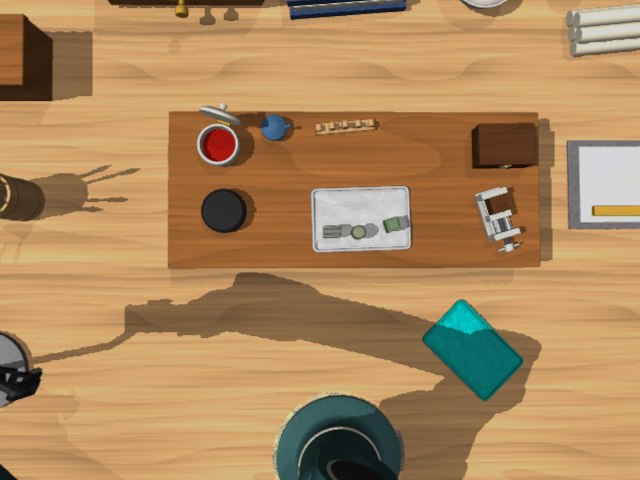

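The wanted tray is the light-grey steel one with three seals, at top (361,219) and scene (288,253). The look-alike is the teal tray on the table, at top (472,350) and scene (118,252). The dark inkstone, at top (224,211), is a bystander. I choose the steel tray and will measure it next, with a close crop as a check.

```bash
cat > h.py <<'E'
import numpy as np,cv2
from workcell import robot, eyes, ticket
def ray(name,uv):
    p=eyes.camera_params(name);E=np.array(p["extrinsics"]);uv=np.atleast_2d(np.asarray(uv,float))
    d=np.c_[(uv[:,0]-p["cx"])/p["fx"],(uv[:,1]-p["cy"])/p["fy"],np.ones(len(uv))]@E[:3,:3].T
    return E[:3,3],d
def onz(name,uv,z):
    o,d=ray(name,uv);return o+d*((z-o[2])/d[:,2])[:,None]
def proj(name,X):
    p=eyes.camera_params(name);E=np.array(p["extrinsics"]);c=(np.atleast_2d(X)-E[:3,3])@E[:3,:3]
    return np.c_[c[:,0]/c[:,2]*p["fx"]+p["cx"],c[:,1]/c[:,2]*p["fy"]+p["cy"]]
def big(m):
    c,_=cv2.findContours(m,cv2.RETR_EXTERNAL,cv2.CHAIN_APPROX_NONE);return max(c,key=cv2.contourArea)
E
python3 - <<'E'
from h import *
im=cv2.imread("pics/top0.png")
cv2.imwrite("pics/crop0.png",cv2.resize(im[170:280,290:430],None,fx=5.5,fy=5,interpolation=cv2.INTER_CUBIC))
for u in (300,360,440,520):
    print(u,[tuple(im[v,u]) for v in range(262,272)])
for u in (335,390):
    print(u,[tuple(im[v,u]) for v in range(182,194)],[tuple(im[v,u]) for v in range(245,256)])
E
```

```text
300 [(np.uint8(53), np.uint8(103), np.uint8(160)), (np.uint8(53), np.uint8(104), np.uint8(163)), (np.uint8(51), np.uint8(102), np.uint8(163)), (np.uint8(51), np.uint8(99), np.uint8(159)), (np.uint8(50), np.uint8(97), np.uint8(155)), (np.uint8(55), np.uint8(95), np.uint8(144)), (np.uint8(90), np.uint8(136), np.uint8(182)), (np.uint8(100), np.uint8(150), np.uint8(196)), (np.uint8(102), np.uint8(152), np.uint8(199)), (np.uint8(103), np.uint8(153), np.uint8(198))]
360 [(np.uint8(50), np.uint8(96), np.uint8(154)), (np.uint8(48), np.uint8(93), np.uint8(148)), (np.uint8(48), np.uint8(94), np.uint8(147)), (np.uint8(46), np.uint8(91), np.uint8(145)), (np.uint8(43), np.uint8(86), np.uint8(138)), (np.uint8(56), np.uint8(98), np.uint8(140)), (np.uint8(89), np.uint8(136), np.uint8(178)), (np.uint8(100), np.uint8(151), np.uint8(196)), (np.uint8(100), np.uint8(152), np.uint8(197)), (np.uint8(98), np.uint8(147), np.uint8(191))]
440 [(np.uint8(46), np.uint8(93), np.uint8(150)), (np.uint8(47), np.uint8(94), np.uint8(148)), (np.uint8(45), np.uint8(89), np.uint8(140)), (np.uint8(44), np.uint8(88), np.ui
[... 2188 characters left out ...]
80)), (np.uint8(187), np.uint8(189), np.uint8(190)), (np.uint8(189), np.uint8(190), np.uint8(192)), (np.uint8(204), np.uint8(203), np.uint8(204)), (np.uint8(197), np.uint8(197), np.uint8(198))] [(np.uint8(196), np.uint8(199), np.uint8(199)), (np.uint8(193), np.uint8(195), np.uint8(195)), (np.uint8(170), np.uint8(173), np.uint8(173)), (np.uint8(188), np.uint8(191), np.uint8(192)), (np.uint8(166), np.uint8(170), np.uint8(171)), (np.uint8(90), np.uint8(113), np.uint8(147)), (np.uint8(51), np.uint8(97), np.uint8(154)), (np.uint8(51), np.uint8(97), np.uint8(154)), (np.uint8(50), np.uint8(97), np.uint8(153)), (np.uint8(48), np.uint8(95), np.uint8(153)), (np.uint8(46), np.uint8(93), np.uint8(149))]
```

View pics/crop0.png

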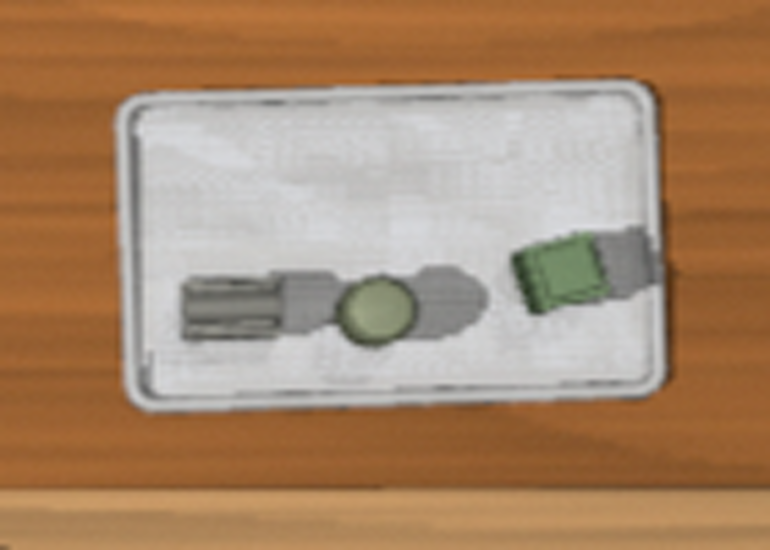

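The crop shows the steel tray with the roof seal at the left, the round seal in the middle and the square green seal at the right. It is slightly askew to the shelf's front edge, which runs along row ~267. Next I fit the lines.

```bash
cat >> h.py <<'E'
def cross(vals,thr,rising,start):
    # subpixel crossing
    for i in range(len(vals)-1):
        a,b=vals[i],vals[i+1]
        if (rising and a<thr<=b) or (not rising and a>=thr>b):
            return start+i+(thr-a)/(b-a)
    return np.nan
def fit(P):
    P=np.asarray(P);P=P[np.isfinite(P).all(1)]
    for _ in range(4):
        k=np.polyfit(P[:,1],P[:,0],1);r=P[:,0]-np.polyval(k,P[:,1]);s=max(r.std(),1e-4);P=P[abs(r)<2.2*s]
    return k,r.std(),len(P)   # x = k0*y+k1
def measure(im,zr=0.105):
    im=im.astype(float); g=im[:,:,1]; rb=im[:,:,2]-im[:,:,0]
    # tray mask
    m=((rb<35)&(g>120)).astype(np.uint8); m[:150]=0;m[330:]=0;m[:,:240]=0;m[:,:]*=1;m[:,460:]=0
    m=cv2.morphologyEx(m,cv2.MORPH_CLOSE,np.ones((3,3)))
    c=big(m); x,y,w,h=cv2.boundingRect(c)
    out={}
    # back & front rims by columns
    B=[];F=[];L=[];R=[]
    for u in range(x+15,x+w-15):
        B.append((u,cross(rb[y-6:y+10,u],60,False,y-6)))
        F.append((u,y+h+6-cross(rb[y+h+6:y+h-10:-1,u],60,False,0)))
    for v in range(y+15,y+h-15):
        L.append((cross(rb[v,x-6:x+10],60,False,x-6),v))
        R.append((x+w+6-cross(rb[v,x+w+6:x+w-10:-1],60,False,0),v))
    kb=fit(onz("top",[p for p in B if np.isfinite(p[1])],zr)[:,:2])
    kf=fit(onz("top",[p for p in F if np.isfinite(p[1])],zr)[:,:2])
    kl=fit(onz("top",[p for p in L if np.isfinite(p[0])],zr)[:,1::-1])  # y = k0*x+k1
    kr=fit(onz("top",[p for p in R if np.isfinite(p[0])],zr)[:,1::-1])
    S=[]
    for u in list(range(190,x-4))+list(range(x+w+4,530)):
        S.append((u,cross(g[262:272,u],118,True,262)))
    ks=fit(onz("top",[p for p in S if np.isfinite(p[1])],0.100)[:,:2])
    def inter(k,l):
        yv=(l[0][0]*k[0][1]+l[0][1])/(1-l[0][0]*k[0][0]);return np.array([k[0][0]*yv+k[0][1],yv])
    C={n:inter(k,l) for n,k,l in(("FL",kf,kl),("FR",kf,kr),("BL",kb,kl),("BR",kb,kr))}
    k=ks[0];n=np.array([1,-k[0]])/np.hypot(1,k[0])
    print("bbox",x,y,w,h,"resid",[round(q[1]*1e3,2) for q in(kb,kf,kl,kr,ks)],[q[2] for q in(kb,kf,kl,kr,ks)])
    for q in C: print(q,C[q].round(4),"beyond edge mm",round(-1e3*(C[q]-[k[1],0])@n,1))
    print("sizes",*(round(1e3*np.linalg.norm(C[a]-C[b]),1) for a,b in(("FL","FR"),("BL","BR"),("FL","BL"),("FR","BR"))))
    print("edge x=%.4f*y+%.4f  yaw shelf %.2f, front %.2f back %.2f deg"%(k[0],k[1],-np.degrees(np.arctan(k[0])),-np.degrees(np.arctan(kf[0][0])),-np.degrees(np.arctan(kb[0][0]))))
    return C,ks,kf,kb
E
python3 - <<'E'
from h import *
C,ks,kf,kb=measure(cv2.imread("pics/top0.png"))
# shelf corners, brush rest
print("shelf corners",onz("top",[(168.5,112),(168.5,267.5),(540,266.5),(538.5,112)],.1)[:,:2].round(3))
print("brush",onz("top",[(317,134),(377,130),(347,119)],.1)[:,:2].round(3))
E
```

```text
bbox 311 186 100 66 resid [np.float64(0.16), np.float64(0.17), np.float64(0.15), np.float64(0.29), np.float64(0.16)] [68, 67, 35, 35, 181]
FL [0.4499 0.053 ] beyond edge mm -30.0
FR [ 0.4557 -0.1498] beyond edge mm -36.9
BL [0.581  0.0568] beyond edge mm -161.0
BR [ 0.5866 -0.144 ] beyond edge mm -167.7
sizes 202.9 200.9 131.1 131.0
edge x=0.0054*y+0.4196  yaw shelf -0.31, front 1.62 back 1.60 deg
shelf corners [[ 0.738  0.343]
 [ 0.422  0.342]
 [ 0.419 -0.412]
 [ 0.737 -0.415]]
brush [[ 0.692  0.042]
 [ 0.7   -0.081]
 [ 0.723 -0.02 ]]
```

Call:
carry_out --targets "0 -6.2 0 0 0 0 1; 0 -6.2 0 0 0 0 1; 0 -6.2 0 0 0 0 1; 0 -6.2 0 0 0 0 1; 0 0 0 0 0 0 1"

```text
clock: 0.52
tcp_pos: [0.2645, 0.5657, 0.4023]
tool_rot: [-89.9, 0.2, 90.8]
force: [-0.1, 0.8, 0.2]
opening: 0.0855
```

Call:
carry_out --targets "0 0.3 0 -1.7 0 -1 1; 0 0.3 0 -3.4 0 -1.98 1; 0 0.3 0 -3.4 0 -1.98 1; 0 0 0 -3.4 0 -1.98 1; 0 0 0 -3.4 0 -1.98 1; 0 0 0 -3.4 0 -1.98 1; 0 0 0 -3.4 0 -1.98 1; 0 0 0 -3.4 0 -1.98 1; 0 0 0 -3.4 0 -1.98 1; 0 0 0 -3.4 0 -1.98 1; 0 0 0 -3.4 0 -1.98 1; 0 0 0 -3.4 0 -1.98 1; 0 0 0 -3.4 0 -1.98 1; 0 0 0 -3.4 0 -1.98 1; 0 0 0 -3.4 0 -1.98 1; 0 0 0 -2 0 -1.2 1; 0 0 0 0 0 0 1"

```text
clock: 1.93
tcp_pos: [0.5566, 0.0182, 0.4003]
tool_rot: [-89.7, 0.3, 86.0]
force: [0.2, 0.9, 0.7]
opening: 0.0855
```

Call:
carry_out --targets "-0.3 -1.9 -0.3 -1.6 0 -1.6 1; 0 -1.8 0 -2 0 -2 1; 0 0 0 -2 0 -2 1; 0 0 0 -0.5 0 -0.5 1; 0 0 0 0 2 0 1; 0 0 0 0 3 0 1; 0 0 0 0 2 0 1; 0 0 0 0 1 0 1; 0 0 0 0 0 0 1; 0 0 0 0 0 0 1"

```text
clock: 2.77
tcp_pos: [0.6176, -0.0485, 0.3169]
tool_rot: [-90.0, -0.1, 87.7]
force: [-0.2, -0.2, 0.7]
opening: 0.0853
```

Call:
carry_out --targets "0 -2 0 0 1.5 0 1; 0 0 0 0 1.5 0 1; 0 0 0 0 0.5 0 1; 0 0 0 0 0 0 1; 0 0 0 0 0 0 1"

```text
clock: 3.18
tcp_pos: [0.6192, -0.0473, 0.287]
tool_rot: [-90.4, -0.1, 89.6]
force: [-0.3, -0.8, 1.3]
opening: 0.0856
```

```bash
python3 - <<'E'
from h import *
im=eyes.read_camera("scene"); cv2.imwrite("pics/s1.png",cv2.resize(im[180:360,200:420],None,fx=3.3,fy=3.3,interpolation=cv2.INTER_CUBIC))
im=eyes.read_camera("top"); cv2.imwrite("pics/t1.png",cv2.resize(im[90:290,250:470],None,fx=2.9,fy=2.9,interpolation=cv2.INTER_CUBIC))
s=robot.observe();print(s["tcp_pos"],s["tool_rot"],s["force"])
E
```

```text
[ 0.61923795 -0.0473685   0.28723365] [-90.43433512  -0.11271822  89.62590019] [-0.01650831 -0.17248107  0.41797855]
```

View pics/s1.png

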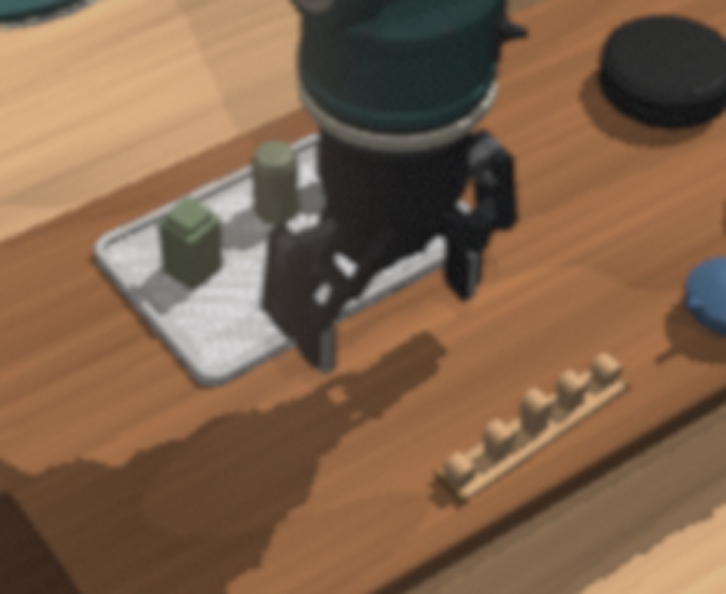

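View pics/t1.png

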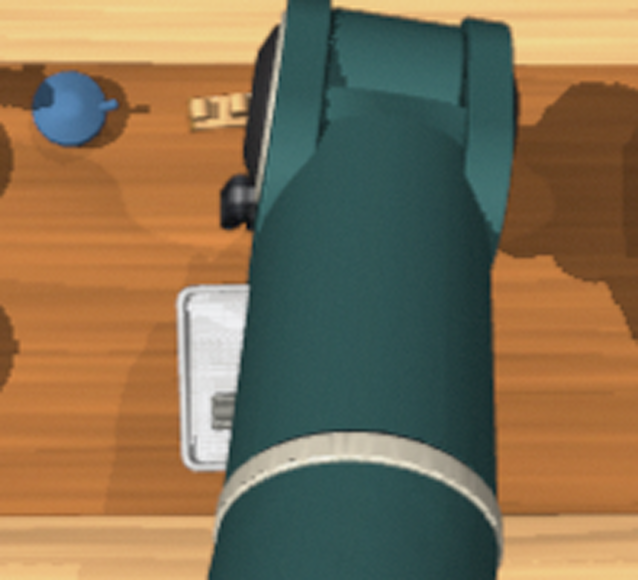

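The fingers, at crop (320,360) and (465,290), stand behind the tray's back rim. The tray and seals are untouched and the way down is clear. I descend slowly.

Call:
carry_out --targets "0.4 0 0 0 0.8 0 1; 0 0 0 0 0.6 0 1; 0 0 0 0 0.4 0 1; 0 0 0 0 0.2 0 1; 0 0 0 0 0.1 0 1; 0 0 0 0 0 0 1; 0 0 0 0 0 0 1"

```text
clock: 3.87
tcp_pos: [0.6197, -0.0474, 0.2656]
tool_rot: [-90.1, -0.1, 89.6]
force: [0.3, 0.6, 0.2]
opening: 0.0854
```

```bash
python3 - <<'E'
from h import *
im=eyes.read_camera("scene"); cv2.imwrite("pics/s2.png",im);cv2.imwrite("pics/s2c.png",cv2.resize(im[200:320,220:380],None,fx=5,fy=5,interpolation=cv2.INTER_CUBIC))
s=robot.observe();print(s["tcp_pos"],s["tool_rot"],s["force"])
E
```

```text
[ 0.61965898 -0.04733627  0.26567869] [-90.09346958  -0.11648582  89.59227331] [ 0.52951545 -0.67837176 -0.48537484]
```

View pics/s2c.png

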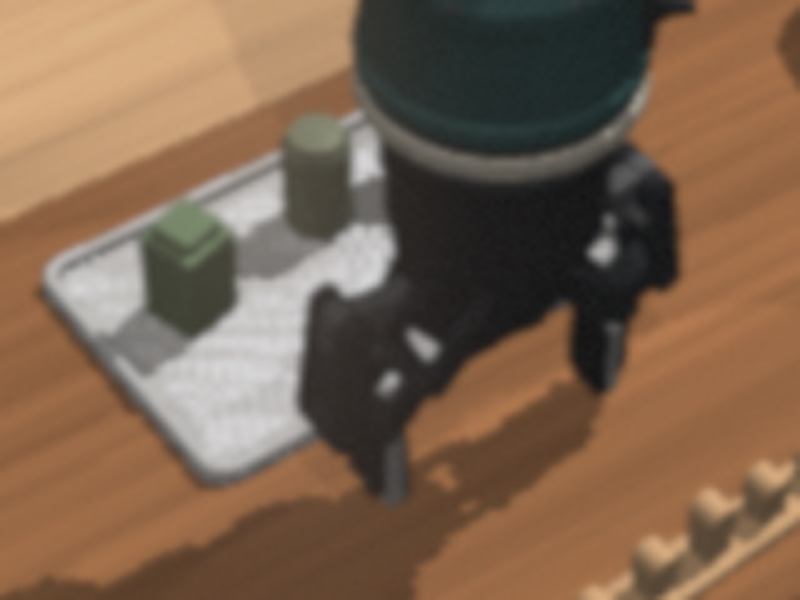

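Call:
carry_out --targets "0 0 0 0 0.15 0 1; 0 0 0 0 0.1 0 1; 0 0 0 0 0 0 1"

```text
clock: 4.17
tcp_pos: [0.6198, -0.0474, 0.2633]
tool_rot: [-90.1, -0.1, 89.6]
force: [-0.4, 0.1, 0.9]
opening: 0.0853
```

```bash
python3 - <<'E'
from h import *
s=robot.observe();print(s["tcp_pos"],s["tool_rot"],s["force"])
for z in (.1,.105,.11): print(z,((proj("scene",[[.6305,-.0897-.0,z],[.6305,-.1,z],[.609,-.09,z]])-[220,200])*5).round(0).tolist())
E
```

```text
[ 0.61976277 -0.04739738  0.26333441] [-90.12827079  -0.11518003  89.58751989] [-0.35832093  0.09647895  0.85776352]
0.1 [[407.0, 513.0], [383.0, 526.0], [373.0, 475.0]]
0.105 [[407.0, 504.0], [383.0, 517.0], [373.0, 466.0]]
0.11 [[407.0, 495.0], [383.0, 508.0], [373.0, 457.0]]
```

Call:
carry_out --targets "0 0 0 0 0.15 0.2 1; 0 0 0 0 0 0.4 1; 0 0 0 0 0 0.4 1; 0 0 0 0 0 0.4 1; 0 0 0 0 0 0.3 1; 0 0 0 0 0 0.2 1; 0 0 0 0 0 0.2 1; 0 0 0 0 0 0.2 1; 0 0 0 0 0 0.2 1; 0 0 0 0 0 0.2 1"

```text
clock: 5.0
tcp_pos: [0.5901, -0.0473, 0.2621]
tool_rot: [-90.2, -0.1, 89.6]
force: [1.3, -1.4, -0.6]
opening: 0.0855
```

```bash
python3 - <<'E'
from h import *
im=eyes.read_camera("scene"); cv2.imwrite("pics/s3.png",im);cv2.imwrite("pics/s3c.png",cv2.resize(im[200:320,220:380],None,fx=5,fy=5,interpolation=cv2.INTER_CUBIC))
s=robot.observe();print(s["tcp_pos"],s["tool_rot"],s["force"])
E
```

```text
[ 0.58982629 -0.04730095  0.2620682 ] [-90.2026487   -0.10754405  89.58774252] [ 0.88811656 -0.56293408 -0.60853561]
```

View pics/s3c.png

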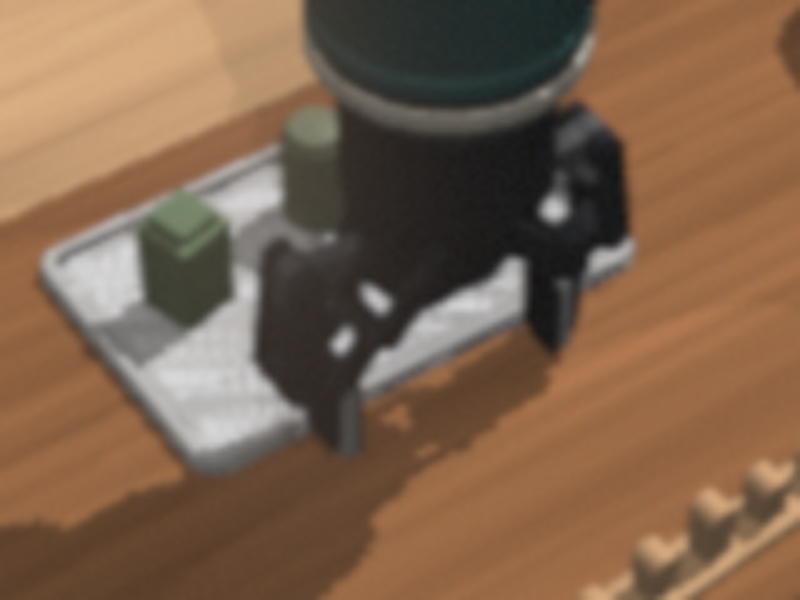

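The right fingertip meets the back rim at crop (340,440). The tray has begun to slide and turn, and the seals stand upright. I push on.

Call:
carry_out --targets "0 0 0 0 0 0.2 1; 0 0 0 0 0 0.3 1; 0 0 0 0 0 0.3 1; 0 0 0 0 0 0.3 1; 0 0 0 0 0 0.3 1; 0 0 0 0 0 0.3 1; 0 0 0 0 0 0.3 1; 0 0 0 0 0 0.3 1; 0 0 0 0 0 0.3 1; 0 0 0 0 0 0.3 1; 0 0 0 0 0 0.3 1; 0 0 0 0 0 0.3 1; 0 0 0 0 0 0.3 1; 0 0 0 0 0 0.3 1; 0 0 0 0 0 0.2 1; 0 0 0 0 0 0.1 1; 0 0 0 0 0 0 1"

```text
clock: 6.47
tcp_pos: [0.5412, -0.0468, 0.2622]
tool_rot: [-90.3, -0.1, 89.6]
force: [1.1, 0.2, -0.6]
opening: 0.0856
```

```bash
python3 - <<'E'
from h import *
im=eyes.read_camera("scene"); cv2.imwrite("pics/s4.png",im);cv2.imwrite("pics/s4c.png",cv2.resize(im[200:320,200:360],None,fx=5,fy=5,interpolation=cv2.INTER_CUBIC))
s=robot.observe();print(s["tcp_pos"],s["tool_rot"],s["force"])
E
```

```text
[ 0.54124297 -0.04677894  0.26215871] [-90.27832874  -0.11857323  89.58884208] [0.26917449 0.30089649 0.63055088]
```

View pics/s4c.png

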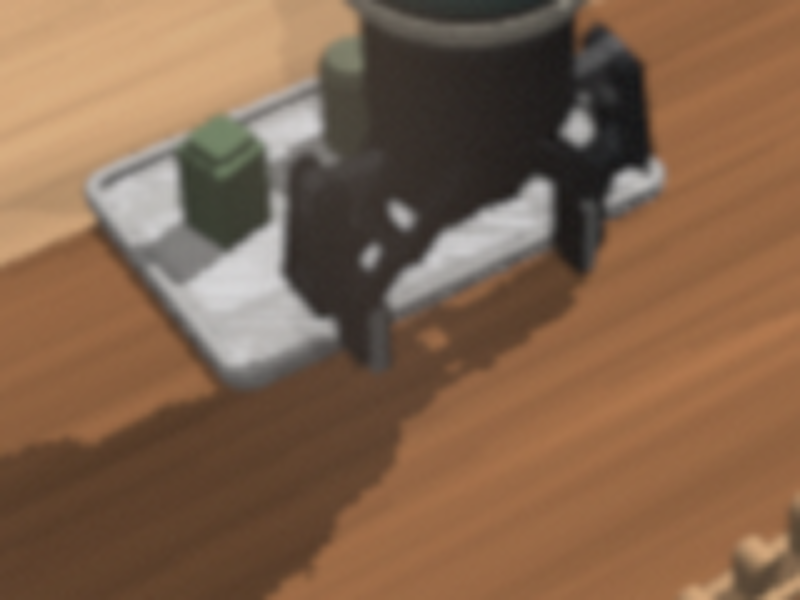

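Call:
carry_out --targets "0 0 0 0 0 -0.5 1; 0 0 0 0 0 -1 1; 0 0 0 0 0 -1 1; 0 0 0 0 -2 0 1; 0 0 0 0 -4 0 1; 0 0 0 0 -4 0 1; 0 0 0 2 -2 0 1; 0 0 0 4 0 0 1; 0 0 0 4 0 0 1; 0 0 0 4 0 0 1; 0 0 0 4 0 0 1; 0 0 0 4 0 0 1; 0 0 0 4 0 0 1; 0 0 0 2 0 0 1; 0 0 0 0 0 0 1"

```text
clock: 7.77
tcp_pos: [0.5788, 0.2448, 0.3897]
tool_rot: [-90.2, -0.1, 89.2]
force: [0.0, -0.2, 0.3]
opening: 0.0852
```

```bash
python3 - <<'E'
from h import *
im=eyes.read_camera("top"); cv2.imwrite("pics/t5.png",im)
s=robot.observe();print(s["tcp_pos"],s["tool_rot"],s["force"])
try: measure(im)
except Exception as e: print(e)
E
```

```text
[0.57899349 0.2433576  0.38955089] [-90.21509697  -0.11963134  89.15509313] [-0.65408164 -0.1322901  -0.99014392]
bbox 311 213 99 64 resid [np.float64(0.16), np.float64(0.03), np.float64(0.28), np.float64(0.1), np.float64(0.71)] [58, 69, 34, 32, 82]
FL [0.4022 0.0583] beyond edge mm 18.4
FR [ 0.4007 -0.1437] beyond edge mm 18.1
BL [0.5322 0.056 ] beyond edge mm -111.6
BR [ 0.5326 -0.1454] beyond edge mm -113.8
sizes 202.0 201.5 130.1 131.9
edge x=0.0091*y+0.4201  yaw shelf -0.52, front -0.43 back 0.10 deg
```

View pics/t5.png

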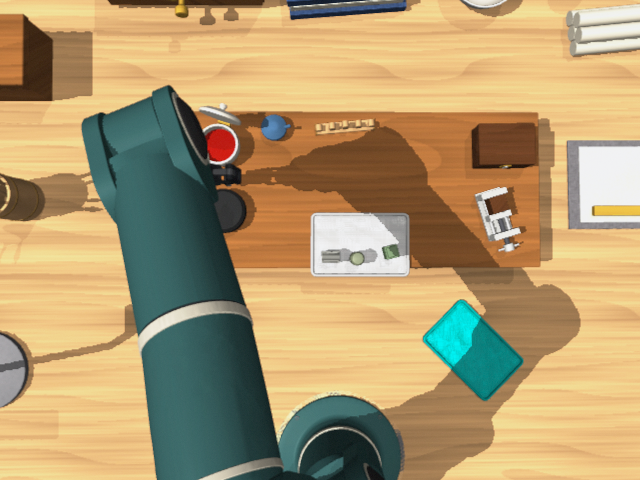

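The tray's front now overhangs by about 18 mm at both ends and is square within about 0.1° of the first edge fit. The seals stand and the bystanders are unmoved. I check the edge line for bias against the known shelf depth before the last push.

```bash
python3 - <<'E'
from h import *
im=cv2.imread("pics/top0.png").astype(float);g=im[:,:,1];t5=cv2.imread("pics/t5.png").astype(float)[:,:,1]
print([int(x) for x in g[106:118,420]],[int(x) for x in g[106:118,450]])
F=[(u,cross(g[262:272,u],118,True,262)) for u in range(190,530)]
B=[(u,cross(g[106:118,u],118,False,106)) for u in range(390,465)]
F=fit(onz("top",[p for p in F if np.isfinite(p[1])],.1)[:,:2]);B=fit(onz("top",[p for p in B if np.isfinite(p[1])],.1)[:,:2])
print(F,B,"depth at y=-.15",np.polyval(B[0],-.15)-np.polyval(F[0],-.15))
# edge near the tray in the new picture
for r in((258,305),(415,480)):
    S=[(u,cross(t5[262:272,u],118,True,262)) for u in range(*r)];print(r,fit(onz("top",[p for p in S if np.isfinite(p[1])],.1)[:,:2]))
    S=[(u,cross(g[262:272,u],118,True,262)) for u in range(*r)];print(r,"old",np.nanmean([p[1] for p in S]))
print([[int(x) for x in t5[262:272,u]] for u in(280,430,500)])
E
```

```text
[173, 171, 165, 167, 166, 168, 115, 92, 95, 98, 93, 88] [170, 170, 166, 166, 164, 166, 123, 98, 94, 95, 98, 99]
(array([0.00606053, 0.41944257]), np.float64(0.0003008499869656088), 311) (array([0.00669433, 0.73840387]), np.float64(0.0002010651228679987), 68) depth at y=-.15 0.318866227602849
(258, 305) (array([0.00808995, 0.42021974]), np.float64(5.532126331618803e-05), 20)
(258, 305) old 267.5819368969382
(415, 480) (array([-0.02061241,  0.41447062]), np.float64(0.0003734050521444325), 34)
(415, 480) old 267.6432264644581
[[125, 128, 131, 128, 126, 123, 167, 180, 185, 175], [72, 69, 66, 66, 60, 64, 147, 169, 172, 174], [116, 115, 118, 118, 115, 93, 100, 101, 97, 88]]
```

Correcting for edge and rim blur, the overhang is about 17 mm at TCP x = 0.541. It needs about 12.5 mm more, so TCP x ≈ 0.529.

Call:
carry_out --targets "0 -0.3 0 -2 0 0 1; 0 -0.3 0 -4 0 0 1; 0 0 0 -4 0 0 1; 0 0 0 -4 0 0 1; 0 0 0 -4 0 0 1; 0 0 0 -4 0 0 1; 0 0 0 -4 0 0 1; 0 0 0 -3 0 0 1; 0 0 0 0 1 0 1; 0 0 0 0 2.5 0 1; 0 0 0 0 2.5 0 1; 0 0 0 0 1.5 0 1; 0 0 0 0 0 0 1; 0 0 0 0 0 0 1"

```text
clock: 8.98
tcp_pos: [0.5793, -0.0721, 0.3124]
tool_rot: [-90.3, 0.2, 88.8]
force: [-0.3, 0.2, 0.9]
opening: 0.0851
```

Call:
carry_out --targets "0.3 -0.9 -0.2 1.3 0.5 0 1; 0 0 0 1.2 1.5 0 1; 0 0 0 0 1.3 0 1; 0 0 0 0 0.8 0 1; 0 0 0 0 0.4 0 1; 0 0 0 0 0 0 1; 0 0 0 0 0 0 1"

```text
clock: 9.57
tcp_pos: [0.5815, -0.0469, 0.2694]
tool_rot: [-90.3, 0.0, 89.8]
force: [0.5, 0.3, 0.1]
opening: 0.0854
```

Call:
carry_out --targets "0.3 0 0 0 0.4 0.2 1; 0 0 0 0 0.2 0.4 1; 0 0 0 0 0.1 0.5 1; 0 0 0 0 0 0.5 1; 0 0 0 0 0 0.5 1; 0 0 0 0 0 0.4 1; 0 0 0 0 0 0.3 1; 0 0 0 0 0 0.2 1; 0 0 0 0 0 0.1 1; 0 0 0 0 0 0 1"

```text
clock: 10.4
tcp_pos: [0.547, -0.0481, 0.2639]
tool_rot: [-90.1, 0.0, 89.7]
force: [0.3, -0.2, 0.8]
opening: 0.0854
```

Call:
carry_out --targets "0 0 0 0 0.15 0 1; 0 0 0 0 0 0.2 1; 0 0 0 0 0 0.2 1; 0 0 0 0 0 0.2 1; 0 0 0 0 0 0.25 1; 0 0 0 0 0 0.25 1; 0 0 0 0 0 0.25 1; 0 0 0 0 0 0.2 1; 0 0 0 0 0 0.1 1; 0 0 0 0 0 0 1; 0 0 0 0 0 0 1"

```text
clock: 11.32
tcp_pos: [0.5296, -0.0479, 0.2624]
tool_rot: [-90.2, 0.1, 89.7]
force: [3.4, 0.1, -0.9]
opening: 0.0853
```

```bash
python3 - <<'E'
from h import *
im=eyes.read_camera("scene"); cv2.imwrite("pics/s6c.png",cv2.resize(im[190:310,200:360],None,fx=5,fy=5,interpolation=cv2.INTER_CUBIC))
s=robot.observe();print(s["tcp_pos"],s["tool_rot"],s["force"])
E
```

```text
[ 0.52959383 -0.04789363  0.26241411] [-9.01958233e+01  5.34195968e-02  8.96829208e+01] [1.02884802 0.03908462 0.13805879]
```

View pics/s6c.png

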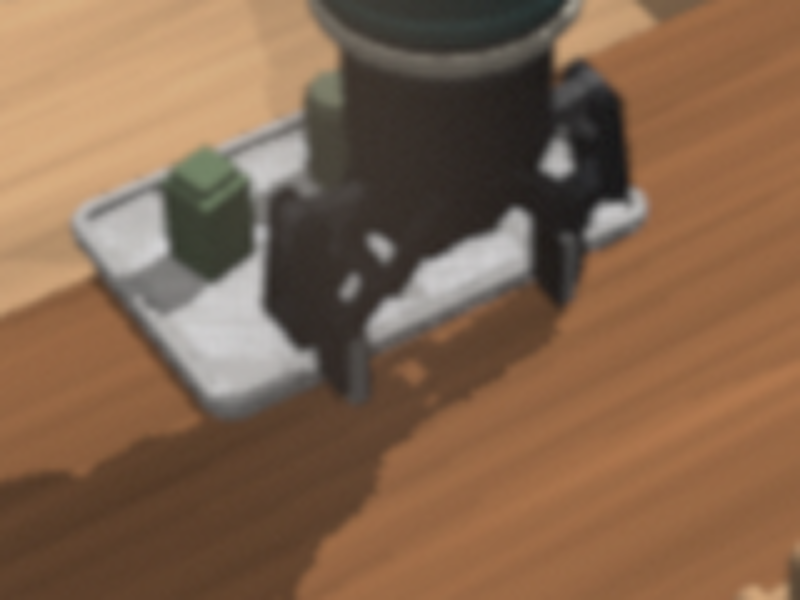

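The tray is further out, with its front right corner at crop (85,215) beyond the edge. The seals stand and both fingers lie against the back rim. I back off and look from above.

Call:
carry_out --targets "0 0 0 0 0 -0.5 1; 0 0 0 0 0 -1 1; 0 0 0 0 0 -1 1; 0 0 0 0 -2 0 1; 0 0 0 0 -4 0 1; 0 0 0 0 -4 0 1; 0 0 0 2 -2 0 1; 0 0 0 4 0 0 1; 0 0 0 4 0 0 1; 0 0 0 4 0 0 1; 0 0 0 4 0 0 1; 0 0 0 4 0 0 1; 0 0 0 4 0 0 1; 0 0 0 2 0 0 1; 0 0 0 0 0 0 1"

```text
clock: 12.62
tcp_pos: [0.5665, 0.2442, 0.3895]
tool_rot: [-90.2, 0.0, 89.3]
force: [-1.0, 1.0, -0.6]
opening: 0.0855
```

```bash
python3 - <<'E'
from h import *
im=eyes.read_camera("top"); cv2.imwrite("pics/t7.png",im)
s2=eyes.read_camera("scene"); cv2.imwrite("pics/s7.png",s2)
s=robot.observe();print(s["tcp_pos"],s["tool_rot"],s["force"])
C,_,kf,kb=measure(im)
k=np.array([.0058,.4196-.0005])
for n in C: print(n, "old edge, -0.5: ", (1e3*(np.polyval(k,C[n][1])-C[n][0])).round(1))
E
```

```text
[0.56702687 0.24029719 0.3894572 ] [-9.01843447e+01  8.55520743e-02  8.90981594e+01] [ 1.48119535 -0.25864777 -0.33527013]
bbox 311 219 99 64 resid [np.float64(0.24), np.float64(0.03), np.float64(0.07), np.float64(0.12), np.float64(2.53)] [68, 62, 33, 33, 90]
FL [0.3903 0.0569] beyond edge mm 31.3
FR [ 0.3888 -0.1443] beyond edge mm 33.3
BL [0.5198 0.0565] beyond edge mm -98.3
BR [ 0.5213 -0.1449] beyond edge mm -99.2
sizes 201.2 201.4 129.6 132.5
edge x=-0.0027*y+0.4217  yaw shelf 0.16, front -0.41 back 0.41 deg
FL old edge, -0.5:  29.2
FR old edge, -0.5:  29.4
BL old edge, -0.5:  -100.4
BR old edge, -0.5:  -103.0
```

View pics/t7.png

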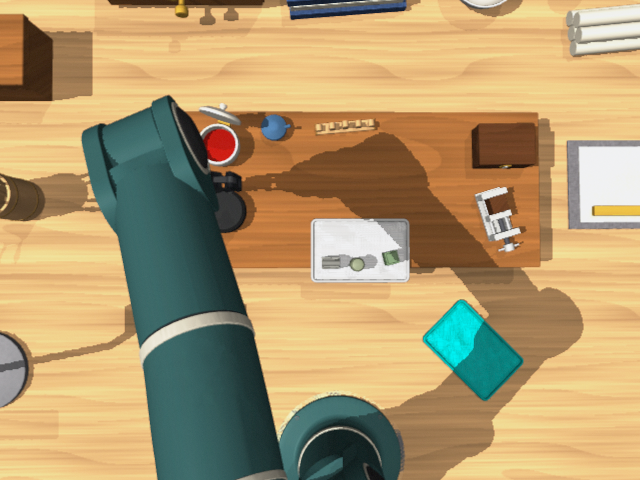

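View pics/s7.png

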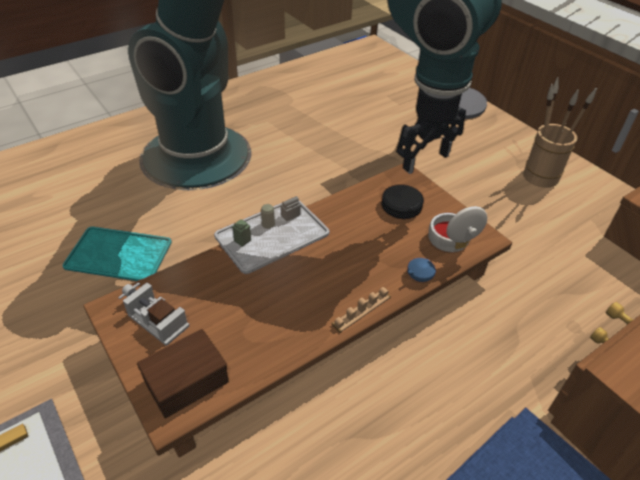

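```bash
python3 - <<'E'
from h import *
im=cv2.imread("pics/s7.png").astype(np.float32);s0=cv2.imread("pics/scene0.png").astype(np.float32)
def prof(im,y,xs,z):
    uv=proj("scene",[[x,y,z] for x in xs]).astype(np.float32)
    return cv2.remap(im,uv[:,:1].copy(),uv[:,1:].copy(),cv2.INTER_LINEAR)[:,0]
xs=np.arange(.37,.46,.0005);P=[]
for y in np.arange(-.13,.045,.005):
    p=prof(im,y,xs,.106);rb=p[:,2]-p[:,0]
    P.append((xs[0]+.0005*cross(rb,60,False,0),y))
P=np.array(P);print("front rim",fit(P))
S=[]
for y in list(np.arange(-.33,-.17,.005))+list(np.arange(.08,.3,.005)):
    p=prof(s0,y,xs,.1)[:,1];t=(p[:60].max()+p[-60:].min())/2
    S.append((xs[0]+.0005*cross(cv2.GaussianBlur(p[:,None],(1,5),0)[:,0],118,False,0),y))
S=np.array(S);print("edge",fit(S))
k=fit(S)[0];f=fit(P)[0]
for y in(.056,-.144):print(y,"overhang",1e3*(np.polyval(k,y)-np.polyval(f,y)))
E
```

```text
front rim (array([0.00595809, 0.38559957]), np.float64(0.00046079181198665196), 27)
edge (array([-0.08578229,  0.39383655]), np.float64(0.0067215620334185695), 42)
0.056 overhang 3.099519334773926
-0.144 overhang 21.447593729352953
```

```bash
python3 - <<'E'
from h import *
xs=np.arange(.39,.45,.0005)
def prof(im,y,z):
    uv=proj("scene",[[x,y,z] for x in xs]).astype(np.float32)
    return cv2.remap(im,uv[:,:1].copy(),uv[:,1:].copy(),cv2.INTER_LINEAR)[:,0]
s0=cv2.imread("pics/scene0.png").astype(np.float32)
S=[]
for y in np.arange(-.3,.3,.005):
    p=prof(s0,y,.1);r=p[:,0]/p[:,2]
    S.append((xs[0]+.0005*cross(r,.41,False,0),y))
p=prof(s0,0.1,.1);print((p[::6,0]/p[::6,2]).round(2));p=prof(s0,-.2,.1);print((p[::6,0]/p[::6,2]).round(2))
k,sd,n=fit(S);print("edge",k,sd,n)
f=[.005958,.3856]
for y in(.056,-.144):print(y,"overhang",1e3*(np.polyval(k,y)-np.polyval(f,y)))
E
```

```text
[0.6  0.61 0.6  0.6  0.6  0.6  0.61 0.6  0.6  0.57 0.51 0.47 0.45 0.45
 0.46 0.45 0.45 0.45 0.46 0.45]
[0.6  0.61 0.6  0.6  0.59 0.59 0.6  0.59 0.59 0.57 0.52 0.47 0.45 0.46
 0.45 0.45 0.45 0.46 0.45 0.45]Traceback (most recent call last):
  File "<stdin>", line 12, in <module>
  File "h.py", line 24, in fit
    k=np.polyfit(P[:,1],P[:,0],1);r=P[:,0]-np.polyval(k,P[:,1]);s=max(r.std(),1e-4);P=P[abs(r)<2.2*s]
    raise TypeError("expected non-empty vector for x")
TypeError: expected non-empty vector for x
```

```bash
python3 - <<'E'
from h import *
xs=np.arange(.37,.45,.0005)
def prof(im,y,z):
    uv=proj("scene",[[x,y,z] for x in xs]).astype(np.float32)
    return cv2.remap(im,uv[:,:1].copy(),uv[:,1:].copy(),cv2.INTER_LINEAR)[:,0]
s0=cv2.imread("pics/scene0.png").astype(np.float32);s7=cv2.imread("pics/s7.png").astype(np.float32)
S=[]
for y in np.arange(-.3,.3,.005):
    p=prof(s0,y,.1);S.append((xs[0]+.0005*cross(p[:,0]/p[:,2],.525,False,0),y))
k,sd,n=fit(S);print("edge",k,sd,n)
for z in(.104,.106,.108):
  P=[]
  for y in np.arange(-.12,.04,.005):
    p=prof(s7,y,z);P.append((xs[0]+.0005*cross(p[:,0]/p[:,2],.8,True,0),y))
  f,sd,n=fit(P);print(z,f,sd,n,"overhang",[round(1e3*(np.polyval(k,y)-np.polyval(f,y)),1) for y in(.056,-.144)])
E
```

```text
edge [-0.00079891  0.42003513] 0.0007483591819311454 103
0.104 [0.01144175 0.38677465] 0.000601214175881686 24 overhang [np.float64(32.6), np.float64(35.0)]
0.106 [0.00996681 0.38863254] 0.0004211953244004335 24 overhang [np.float64(30.8), np.float64(33.0)]
0.108 [0.01079492 0.39065341] 0.0005141044793827345 25 overhang [np.float64(28.7), np.float64(31.1)]
```

Both views put the overhang at about 29–31 mm, square within about half a degree. The seals are standing and the arm is clear and still, so I hand the job in.

```bash
python3 - <<'E'
from workcell import robot,ticket
s=robot.observe();print(s["clock"],s["force"],abs(s["qvel"]).max())
print(ticket.close_job())
E
```

```text
12.7167 [ 1.48119535 -0.25864777 -0.33527013] 2.069116300733439
the job is handed in; nothing more can be done
None
```

I slid the steel tray to the front of the shelf and handed the job in at 12.7 s. I used the two open fingertips against its back rim, in two slow pushes, then moved the arm up and to the left, clear of everything.

**Overhang:** the top camera put the front side 29.2 mm (left) and 29.4 mm (right) beyond the edge. That is against the edge line fitted in the first picture, shifted 0.5 mm because the shelf's depth measured about 1 mm short.

**Squareness:** the front side came out about 0.1° from that edge line.

**Everything else:** in the last pictures all three seals stand on the tray and the bystanders look unmoved. The contact forces I read were only a few newtons.

**Checks that failed or disagreed:**
- Refitting the edge in the last top picture, part-hidden by the arm and its shadow, scattered by 2.5 mm and gave 31.3 and 33.3 mm; I did not use it.
- The back rim, partly in shadow, seemed turned 0.8° from the front.
- The first two scene-camera fits of the edge failed.
- The third scene-camera fit gave 28.7–35.0 mm depending on the rim height assumed. I took the rim-top value, 28.7 mm (left) and 31.1 mm (right). Its slope differed from the top view by about half a degree.
- My last reading before hand-in still showed a joint speed of about 2°/s, so the arm was slow but not quite at rest.

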